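# Brace a sample bottle and twist off its tight cap

## Robot

A 6-joint arm with a two-finger parallel gripper is mounted at the origin on a cart in front of the work surface, level with it; the furniture and walls round the work are solid. World frame = base frame: x ahead of the robot, y to its left, z up, the work surface at z = 0. Lengths are in mm, angles in rad, forces in N, time in s.
With the tool pointing down it reaches from about 275 to 1000 mm from the base axis. Payload 8.4 kg.
Tool frame: the origin (TCP) lies midway between the tips of the shut fingers; the grasp point (between the pads) lies 19 mm behind it; z points along the fingers, y is the line along which they close (so a half turn about z gives the same grasp; the last joint's range is limited). The gripper opens to 85 mm and grips with 20 to 120 N. Pads are 22 mm wide; open, the fingers measure 114 mm over their backs; the gripper's body (76 mm by 85 mm) begins 54 mm behind the grasp point. The pads swing forward as they close: fully open they stand 13 mm farther back than shut.
Start: joints at [-1.236, 0.353, 1.633, -0, 1.155, -0.002], TCP at [206.541, -589.889, 231.281] pointing down, gripper open.
Joint ranges: [-2.63, 2.63], [-0.92, 2.1], [0.06, 2.66], [-1.3, 4.44], [0, 2.69], [-3.02, 3.02]. Speed limits (rad/s): [2.22, 2.22, 2.79, 3.14, 3.14, 3.14].

## Interface

Orientations are given as [roll, pitch, yaw] about the fixed x, y, z axes, in that order (R = Rz(yaw) Ry(pitch) Rx(roll)).
In Python, from rig import telemetry, optics, r gives the robot as it stands.
- The arm moves only by the tool play_rows, never from a script. Its arguments are lists of equal length, an entry for each row: "dp": the shift along the tool's x, y, z in units of 40 mm (1.0 is 40 mm), a list of three; "rot": the turn, a rotation vector about the tool's x, y, z in units of 6 degrees (1.0 is 6 degrees), a list of three. In form: {"dp": [[tx, ty, tz], ...], "rot": [[ax, ay, az], ...]}. A call has 1 to 5 rows; each row is the pose to reach, as a shift and turn from the pose commanded when the call began, along the tool's axes at that moment; what a row does not reach only later rows make up. A row lasts 1/12 s, in which the tool goes at most 41.7 mm and 7.16 degrees, less where a joint would pass 70% of its speed; a pose out of reach is approached as far as the arm can. A call with a gripper value outside its range is refused whole. "fingers" is the opening, from 0 (shut) to 1 (fully open), set as the call begins (left out, the last holds). The fingers move at their own pace and stop on an object; "grip_force" is the grip in N (left out, the last holds). Time passes only in rows, so rows that repeat a pose let the fingers close. It gives the time, the measured TCP pose, the force, the opening and the grip force at its end, in the units of the state.
- telemetry.sense(): the state, without advancing time (a new reading comes with each control period).
- optics.grab_frame(name): name is "scene" or "top" or "wrist"; returns a dict with "color" (400x640x3 uint8, red, green, blue), "mtx" (3x3 intrinsics, pixels), "D" ([k1, k2, p1, p2, k3] as OpenCV has them; the pictures are not rectified), "R" (3x3) and "t" (3): a world point X has camera coordinates R X + t; the wrist camera has in their place "mount" (4x4, takes a point from camera to tool coordinates, whose origin is the TCP and whose axes are the flange's). Camera axes: x right, y down, z forward; pixel columns grow to the right and rows downward; lengths in mm; the calibration is good to about 2 mm. A picture is of the moment at which its call begins: read the wrist's pose just before it. There is no depth.
- r.sign_off(): hands the job in; it is judged then, once.
The state is a dict: "clock": time; "qpos": joint angles; "qvel": joint speeds; "joint_efforts": joint torques, N m; "eef_pos": TCP position; "tcp_rot": TCP orientation; "contact_force": force on the tool from outside, world axes, zero at the start; "wrist_torque": the same for the moment, N m; "opening": opening from 0.0 (shut) to 1.0 (fully open); "grasp_force": force on a finger pad.
Only numpy, scipy, OpenCV 4.12 (cv2) and the standard library are available. Lean on these libraries where they do the work, as an engineer would, in place of code of your own. Each camera call takes 0.05 s, during which the arm holds its last target. There are 200 camera calls.

## Task

Stand the square white sample bottle upright and fully down in the blue bracing block so that it cannot turn, then twist its tight orange cap anticlockwise (seen from above) about 70 degrees relative to the bottle (which itself gives some 10 degrees in the block) until the lugs come free, not beyond 85 degrees, and lift it straight off. Finish still holding the cap in the gripper, level and steady, its lower edge about 3 cm above the bottle's mouth, with the bottle left standing in the block. Do not loosen the cap before the bottle is in the block, and leave the other things on the bench alone.

Things in the scene. Friction and masses are not known exactly. Their poses are not given: they have to be found in the camera images.
- bottle: Loose square white bottle with green label bands, 0.32 kg (x 0.8 to 1.2). Body 58 x 58 mm, 90 mm high, low shoulder to z = 98, round neck 36 mm across to the mouth at z = 124. Origin: centre of its underside, z up, x and y square to its sides; alike after each quarter turn. 136 mm high with its cap; may be lifted and carried by the closed cap or by the body.
- cap: Loose ribbed orange twist-off cap, round, 54 mm across, 36 mm high, 30 g, white bar on top along its x. Origin: centre of its lower rim, z up. Closed, the rim lies 100 mm above the bottle's underside (about 7 mm clear over the shoulder) and its axes agree with the bottle's. Three inner lugs under ridges of the neck hold it down; about 1 mm of play. It does not rise while turning.
- plug (a joint): Turn of the cap on the bottle, rad: 0 closed, grows anticlockwise from above. A plug in the mouth with a 5 mm high bar that the cap carries round (lagging up to 0.1 rad); it stays put when the cap is off. Turning takes about 0.25 N m all the way. The cap lifts off freely when turned 0.8 to 1.45, best 1.0 to 1.2 (57 to 70 degrees); beyond 1.52 its lugs catch the next ridges.
- brace: Fixed blue block, 100 x 100 mm, 44 mm high, on an aluminium plate 120 x 120 x 6 mm. Origin: centre of its underside, x and y square to its sides; alike after each quarter turn. Its top has an open square pocket, 66 x 66 mm, whose walls slope out at 45 degrees over the top 8 mm to an 82 mm mouth. Seated, the bottle has 4 mm of room each side and can turn some 10 degrees.
- pocket (a point): Centre of the pocket's floor, 10 mm above the bench, axes as the block's.
- mouth (a point): Centre of the top of the bottle's neck, 124 mm above its underside.
- strip_tube: Bystander: white tube with blue lid and foot, 30 mm across, 78 mm high, origin under its centre. Leave alone.
- red_dropper: Bystander: white dropper bottle with red cap, 32 mm across, 76 mm high, origin under its centre. Leave alone.
- pink_dropper: Bystander: white dropper bottle with pink cap, 32 mm across, 82 mm high, origin under its centre. Leave alone.
- timer: Bystander: white timer with a dark knob, 64 mm across, 39 mm high, origin under its centre. Leave alone.
- powder_pot: Bystander: small white pot with an orange label band, 40 mm across, 38 mm high, origin under its centre. Leave alone.
- comparator: Bystander: black upright instrument with a clear cell on top, 44 x 92 x 134 mm, origin under its centre. Leave alone.
Mind the look-alikes: they are no part of the job. Of the things that look like the cap, the smallest one is meant.

How it is judged:
By the outcome, as a careful person would: the job done as asked, in the order asked, and still so for the second after the job is handed in, while the arm keeps its last pose, push and grip.
It also fails if it takes over 45 s, if anything falls off the work surface, if the arm or the gripper's body presses on something with over 40 N, if the wrist force passes 120 N, or if a joint passes its speed limit or range.

## Working session

There is one attempt and no reset: what is moved stays moved. The work goes in short steps, Python scripts to look and compute and a tool call to move; the robot and the scene stay as the last step left them, time stands still between calls to the robot, and variables do not carry over. Pictures are saved under pics/ and viewed, at most 10 in all, crops included, and the job is handed in when it is done.

Besides the shell and the picture viewer there is one more tool, called after "Emit:" in YAML: its name, and indented under it one key for each argument. play_rows: Moves the arm, as the interface text tells. Its arguments: {"type":"object","properties":{"dp":{"type":"array"},"rot":{"type":"array"},"fingers":{"type":"number"},"grip_force":{"type":"number"}},"required":["dp","rot"]}

```bash
mkdir -p pics; ls
python3 - <<'E'
from rig import telemetry, optics, r
import cv2,numpy as np,pickle
print(telemetry.sense())
d={}
for n in("scene","top"):
    f=optics.grab_frame(n);d[n]=f;cv2.imwrite(f"pics/{n}.png",f["color"][:,:,::-1])
    print(n,f["mtx"],f["R"],f["t"],f["D"])
pickle.dump(d,open("d.pkl","wb"))
E
```

```text
pics
{'clock': 0.0, 'qpos': array([-1.23638882e+00,  3.53646837e-01,  1.63413847e+00,  9.56058759e-06,
        1.15523085e+00, -2.39385758e-03]), 'qvel': array([ 0.00059649, -0.00043654, -0.00035535,  0.00107615,  0.00035788,
        0.00108479]), 'joint_efforts': array([-3.11220021e-03, -6.05254483e+01, -3.42066336e+01, -1.26466889e-04,
        9.42670653e-03, -2.26988578e-05]), 'eef_pos': array([ 206.38953633, -589.42092517,  230.56065973]), 'tcp_rot': array([-3.14016917e+00, -1.21490048e-05,  3.36797486e-01]), 'contact_force': array([ 0.35531837, -0.18762506,  0.95302364]), 'wrist_torque': array([-0.02657871,  0.02916865, -0.00746662]), 'grasp_force': 0.0, 'opening': 1.0049460466500475}
scene [[427.7777783    0.         320.23326304]
 [  0.         427.7777783  200.84319134]
 [  0.           0.           1.        ]] [[-0.79718657 -0.60333968 -0.02178984]
 [-0.35741764  0.50072458 -0.78837017]
 [ 0.48656572 -0.62069004 -0.61481516]] [ 449.0585001   276.63405857 1107.75482312] [-0.05620054  0.          0.          0.          0.        ]
top [[376.46681169   0.         317.52199463]
 [  0.         376.46681169 202.42051064]
 [  0.           0.           1.        ]] [[-1.41455311e-02 -9.99899854e-01  4.30281151e-04]
 [-9.88460972e-01  1.39187979e-02 -1.50834925e-01]
 [ 1.50813831e-01 -2.55895625e-03 -9.88558870e-01]] [  25.48986126  595.43714087 1320.91313812] [-0.00265245  0.          0.          0.          0.        ]
```

View pics/scene.png

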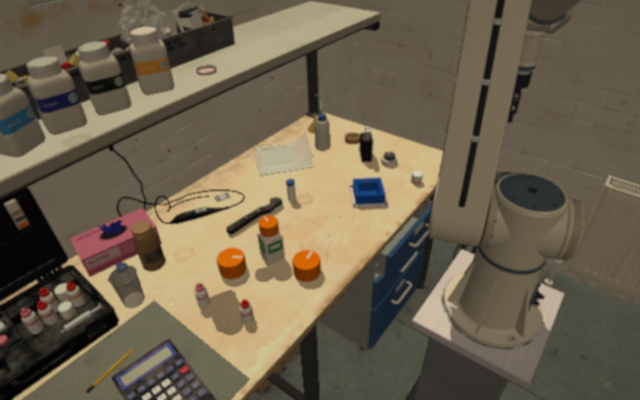

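View pics/top.png

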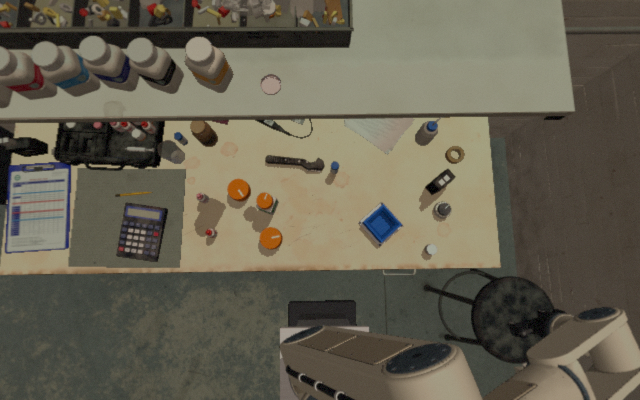

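The scene view shows the capped bottle at about (270,240), the loose larger orange lids at (232,263) and (307,266), and the blue block at (369,192). In the top view these are the bottle at (265,202), the lids at (238,190) and (270,238), and the block at (381,224).

```bash
cat > h.py <<'E'
import cv2,numpy as np
from scipy.spatial.transform import Rotation as Ro
def ray(f,uv):
    p=cv2.undistortPoints(np.array([[uv]],float),f["mtx"],f["D"])[0,0]
    if "mount" in f: 
        M=f["T"]@f["mount"]; return M[:3,3],M[:3,:3]@np.r_[p,1]
    return -f["R"].T@f["t"], f["R"].T@np.r_[p,1]
def onz(f,uv,z):
    c,d=ray(f,uv); return c+d*(z-c[2])/d[2]
def blobs(img,lo,hi,amin=40):
    h=cv2.cvtColor(img,cv2.COLOR_RGB2HSV); m=cv2.inRange(h,np.array(lo),np.array(hi))
    cs,_=cv2.findContours(m,cv2.RETR_EXTERNAL,cv2.CHAIN_APPROX_NONE)
    return [c for c in cs if cv2.contourArea(c)>amin]
OR=((5,180,120),(18,255,255)); BL=((100,150,60),(125,255,255))
def wrist():
    from rig import telemetry,optics
    s=telemetry.sense(); f=optics.grab_frame("wrist")
    T=np.eye(4); T[:3,:3]=Ro.from_euler("xyz",s["tcp_rot"]).as_matrix(); T[:3,3]=s["eef_pos"]; f["T"]=T
    return s,f
def totool(s,v): return Ro.from_euler("xyz",s["tcp_rot"]).as_matrix().T@v/40
E
python3 - <<'E'
import pickle;from h import *
d=pickle.load(open("d.pkl","rb"))
for n,f in d.items():
    for nm,col in(("or",OR),("bl",BL)):
        for c in blobs(f["color"],*col):
            (u,v),wh,a=cv2.minAreaRect(c)
            if n=="top" and v<120: continue
            print(n,nm,np.round((u,v,*wh,a),1),[onz(f,(u,v),z).round(0)[:2].tolist() for z in(36,44,136)])
    c,dd=ray(f,(100,118) if n=="top" else (300,200)); print(c)
# shelf front edge height from two views: far right corner
f,g=d["top"],d["scene"]
c1,d1=ray(f,(573,110)); c2,d2=ray(g,(380,14))
A=np.c_[d1,-d2]; k=np.linalg.lstsq(A,c2-c1,rcond=None)[0]; print("shelf corner",c1+d1*k[0],c2+d2*k[1])
E
```

```text
scene or [306. 260.  20.  26.  90.] [[477.0, 179.0], [472.0, 185.0], [413.0, 252.0]]
scene or [230.5 257.5  19.   25.   90. ] [[659.0, 299.0], [652.0, 303.0], [574.0, 358.0]]
scene or [267.5 222.   12.   17.   90. ] [[678.0, 121.0], [671.0, 127.0], [591.0, 201.0]]
scene bl [111.4 228.1   8.1  16.1  74.1] [[1062.0, 434.0], [1051.0, 438.0], [931.0, 478.0]]
scene bl [368.5 190.6  22.7  28.8  87.1] [[509.0, -202.0], [503.0, -193.0], [441.0, -85.0]]
[-82.13822    819.9897254  908.93940945]
top or [270.  237.5  20.   21.    0. ] [[472.0, 190.0], [471.0, 189.0], [466.0, 178.0]]
top or [264. 200.  14.  14.  90.] [[609.0, 213.0], [608.0, 212.0], [593.0, 199.0]]
top or [237.5 189.   19.1  20.5  45. ] [[651.0, 310.0], [650.0, 309.0], [632.0, 289.0]]
top bl [381.6 223.3  26.8  26.9  48. ] [[517.0, -214.0], [516.0, -213.0], [508.0, -197.0]]
[ 389.71497208   20.57969828 1395.60214845]
shelf corner [ 757.24697881 -635.15726829  485.68055353] [ 753.57373205 -637.2764311   485.7240492 ]
```

```bash
cat >> h.py <<'E'
def goto(p,yaw=None):
    """deltas in play_rows units for a TCP target, tool straight down at given yaw"""
    from rig import telemetry
    s=telemetry.sense(); R0=Ro.from_euler("xyz",s["tcp_rot"])
    y=s["tcp_rot"][2] if yaw is None else yaw
    dr=(R0.inv()*Ro.from_euler("xyz",[np.pi,0,y])).as_rotvec(degrees=True)/6
    print("clock",s["clock"],"pos",s["eef_pos"].round(1),"rot",s["tcp_rot"].round(4),"q",s["qpos"].round(2),"F",s["contact_force"].round(1),"M",s["wrist_torque"].round(2),"op",round(s["opening"],3))
    print("dp",(R0.as_matrix().T@(np.array(p)-s["eef_pos"])/40).round(3),"rot",dr.round(3))
E
python3 - <<'E'
from h import *
s,f=wrist(); print(f["mount"],f["mtx"],f["D"])
goto([560,190,330])
E
```

```text
[[-2.06192054e-04 -9.61701546e-01 -2.74098694e-01  6.94210721e+01]
 [ 9.99999958e-01 -2.54292983e-04  1.39956558e-04 -1.59734149e+00]
 [-2.04297812e-04 -2.74098654e-01  9.61701558e-01 -1.41785260e+02]
 [ 0.00000000e+00  0.00000000e+00  0.00000000e+00  1.00000000e+00]] [[282.12378534   0.         320.14389134]
 [  0.         282.12378534 197.49564799]
 [  0.           0.           1.        ]] [-0.00842554  0.          0.          0.          0.        ]
clock 0.15 pos [ 206.4 -589.6  230.7] rot [-3.1406  0.      0.3368] q [-1.24  0.35  1.63 -0.    1.16 -0.  ] F [-0.5  0.7  0.1] M [0.   0.07 0.01] op 1.001
dp [ 14.784 -15.475  -2.466] rot [-0.01  0.   -0.  ]
```

Emit:
play_rows:
  dp:
    - [14.8,-15.5,-2.5]
    - [14.8,-15.5,-2.5]
    - [14.8,-15.5,-2.5]
    - [14.8,-15.5,-2.5]
    - [14.8,-15.5,-2.5]
  rot:
    - [0,0,0]
    - [0,0,0]
    - [0,0,0]
    - [0,0,0]
    - [0,0,0]

```text
clock: 0.57
eef_pos: [292.1, -399.5, 255.3]
tcp_rot: [-3.141, -0.0, 0.336]
contact_force: [1.3, -0.5, 0.2]
opening: 1.004
grasp_force: 0.0
```

```bash
python3 -c "
from h import *
goto([560,190,330])"
```

```text
clock 0.5667 pos [ 292.1 -399.5  255.3] rot [-3.1411 -0.      0.3362] q [-0.94  0.12  1.88  0.    1.14  0.29] F [ 1.3 -0.5  0.2] M [-0.04 -0.03  0.06] op 1.004
dp [ 11.184 -11.705  -1.861] rot [-0.004 -0.     0.   ]
```

Emit:
play_rows:
  dp:
    - [11.2,-11.7,-1.9]
    - [11.2,-11.7,-1.9]
    - [11.2,-11.7,-1.9]
    - [11.2,-11.7,-1.9]
    - [11.2,-11.7,-1.9]
  rot:
    - [0,0,0]
    - [0,0,0]
    - [0,0,0]
    - [0,0,0]
    - [0,0,0]

```text
clock: 0.98
eef_pos: [377.8, -211.1, 280.0]
tcp_rot: [3.141, -0.0, 0.336]
contact_force: [0.7, 0.1, 0.1]
opening: 1.003
grasp_force: 0.0
```

Emit:
play_rows:
  dp:
    - [7.5,-7.9,-1.3]
    - [7.5,-7.9,-1.3]
    - [7.5,-7.9,-1.3]
    - [7.5,-7.9,-1.3]
    - [7.5,-7.9,-1.3]
  rot:
    - [0,0,0]
    - [0,0,0]
    - [0,0,0]
    - [0,0,0]
    - [0,0,0]

```text
clock: 1.4
eef_pos: [462.7, -22.3, 304.8]
tcp_rot: [3.141, -0.0, 0.337]
contact_force: [0.7, -0.5, 0.2]
opening: 1.005
grasp_force: 0.0
```

```bash
python3 -c "
from h import *
goto([560,190,330])"
```

```text
clock 1.4 pos [462.7 -22.3 304.8] rot [ 3.1414e+00 -3.0000e-04  3.3700e-01] q [-0.05  0.02  1.87 -0.    1.24  1.18] F [ 0.7 -0.5  0.2] M [-0.03 -0.07  0.  ] op 1.005
dp [ 4.05  -4.204 -0.63 ] rot [ 0.002 -0.003 -0.   ]
```

Emit:
play_rows:
  dp:
    - [4,-4.2,-0.6]
    - [4,-4.2,-0.6]
    - [4,-4.2,-0.6]
    - [4,-4.2,-0.6]
    - [4,-4.2,-0.6]
  rot:
    - [0,0,0]
    - [0,0,0]
    - [0,0,0]
    - [0,0,0]
    - [0,0,0]

```text
clock: 1.82
eef_pos: [548.0, 166.7, 325.9]
tcp_rot: [3.141, 0.0, 0.337]
contact_force: [1.1, 0.0, -0.1]
opening: 0.997
grasp_force: 0.0
```

Emit:
play_rows:
  dp:
    - [0.2,-0.3,0]
    - [0.2,-0.3,0]
    - [0.2,-0.3,0]
  rot:
    - [0,0,0]
    - [0,0,0]
    - [0,0,0]

```text
clock: 2.07
eef_pos: [550.8, 178.6, 325.1]
tcp_rot: [3.141, 0.002, 0.339]
contact_force: [-0.5, -0.3, 0.7]
opening: 1.0
grasp_force: 0.0
```

```bash
python3 -c "
from h import *
import pickle
s,f=wrist(); pickle.dump((s,f),open('w1.pkl','wb')); cv2.imwrite('pics/w1.png',f['color'][:,:,::-1])
for c in blobs(f['color'],*OR,200):
  (u,v),wh,a=cv2.minAreaRect(c); print(u,v,wh,a,onz(f,(u,v),136).round(1),onz(f,(u,v),40).round(1))
goto([593,200,330])"
```

```text
298.2241516113281 210.6896514892578 (47.926856994628906, 50.81559753417969) 66.80140686035156 [501.6 191.6 136. ] [468.4 188.2  40. ]
315.4000549316406 138.80001831054688 (45.615779876708984, 44.72135925292969) 63.43495178222656 [591.1 200.2 136. ] [583.8 199.2  40. ]
256.1500244140625 67.44999694824219 (61.031951904296875, 56.288536071777344) 71.56504821777344 [641.4 285.3 136. ] [648.7 309.1  40. ]
clock 2.1167 pos [550.7 177.8 325.2] rot [3.1411e+00 1.6000e-03 3.3730e-01] q [ 0.31  0.21  1.62 -0.    1.32  1.54] F [-0.3 -0.6 -1. ] M [0.07 0.04 0.01] op 1.0
dp [ 1.182 -0.174 -0.121] rot [0.005 0.015 0.   ]
```

View pics/w1.png

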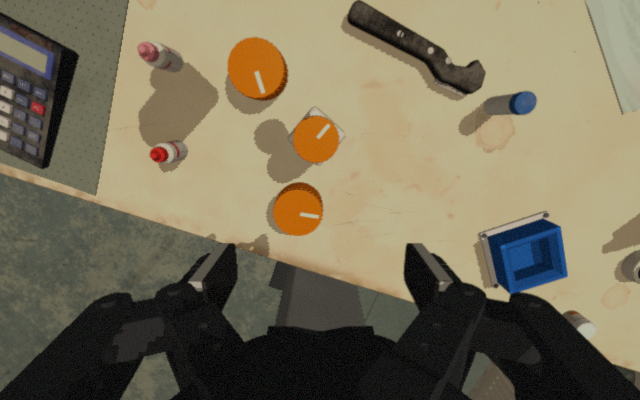

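The wrist view shows the capped bottle at (316,139), with its white bar pointing up-right to (328,126). The larger lids are at (257,68) and (298,209), and the block is at (527,255).

```bash
python3 -c "
from h import *
import pickle
s,f=pickle.load(open('w1.pkl','rb'))
img=f['color']; h=cv2.cvtColor(img,cv2.COLOR_RGB2HSV)
c=[c for c in blobs(img,*OR,200) if abs(cv2.minAreaRect(c)[0][1]-139)<5][0]
(u,v),r_=cv2.minEnclosingCircle(c); print('circ',u,v,r_,onz(f,(u,v),133))
m=np.zeros(img.shape[:2],np.uint8); cv2.circle(m,(int(u),int(v)),int(r_-3),1,-1)
w=(h[...,1]<140)&(m>0)&(h[...,2]>120); ys,xs=np.nonzero(w); print(len(xs))
P=np.array([onz(f,(x,y),136)[:2] for x,y in zip(xs,ys)]); mu=P.mean(0); e=np.linalg.svd(P-mu)[2][0]
e*=np.sign(e@(mu-onz(f,(u,v),136)[:2])); print('bar',mu,np.degrees(np.arctan2(e[1],e[0])))
# white shoulder colour corner
for q in[(343,135),(317,110)]: print(q,onz(f,q,98).round(1))
for c in blobs(img,*BL,1500):
  c=cv2.convexHull(c); Q=np.array([onz(f,p[0].astype(float),44)[:2] for p in c],np.float32); print(cv2.minAreaRect(Q)); 
  a=cv2.approxPolyDP(c,6,True)[:,0]; print([(p.tolist(),onz(f,p.astype(float),44).round(0)[:2].tolist(),onz(f,p.astype(float),6).round(0)[:2].tolist()) for p in a])
"
```

```text
circ 315.3132629394531 138.9722900390625 23.210084915161133 [590.62085484 200.16470561 133.        ]
77
bar [602.34810238 194.95968935] -22.16655820296929
(343, 135) [604.4 168.1  98. ]
(317, 110) [622.3 209.5  98. ]
((518.8004760742188, -199.48223876953125), (121.61608123779297, 112.91024780273438), 39.97822952270508)
[([559, 227], [583.0, -218.0], [580.0, -256.0]), ([566, 275], [511.0, -279.0], [502.0, -322.0]), ([511, 293], [449.0, -207.0], [434.0, -244.0]), ([498, 281], [462.0, -174.0], [449.0, -208.0]), ([488, 238], [528.0, -118.0], [520.0, -147.0]), ([541, 220], [584.0, -184.0], [581.0, -219.0])]
```

```bash
python3 -c "
from h import *
goto([591.5,200,170])"
```

```text
clock 2.1167 pos [550.7 177.8 325.2] rot [3.1411e+00 1.6000e-03 3.3730e-01] q [ 0.31  0.21  1.62 -0.    1.32  1.54] F [-0.3 -0.6 -1. ] M [0.07 0.04 0.01] op 1.0
dp [ 1.153 -0.189  3.879] rot [0.005 0.015 0.   ]
```

Emit:
play_rows:
  dp:
    - [1.15,-0.2,1]
    - [1.15,-0.2,2]
    - [1.15,-0.2,3]
    - [1.15,-0.2,3.88]
    - [1.15,-0.2,3.88]
  rot:
    - [0,0,0]
    - [0,0,0]
    - [0,0,0]
    - [0,0,0]
    - [0,0,0]

```text
clock: 2.53
eef_pos: [587.5, 198.0, 163.5]
tcp_rot: [3.141, 0.011, 0.335]
contact_force: [-1.0, -0.7, -1.3]
opening: 0.998
grasp_force: 0.0
```

```bash
python3 -c "
from h import *
goto([591.5,200,101])
s,f=wrist(); cv2.imwrite('pics/w2.png',f['color'][:,:,::-1])
for c in blobs(f['color'],*OR,200):
  (u,v),r_=cv2.minEnclosingCircle(c);print(u,v,r_,onz(f,(u,v),136).round(1))
"
```

```text
clock 2.5333 pos [587.5 198.  163.5] rot [3.1414 0.0115 0.3352] q [ 0.32  0.42  1.7  -0.    1.04  1.56] F [-1.  -0.7 -1.3] M [-0.06  0.05 -0.06] op 0.998
dp [ 0.129 -0.016  1.561] rot [0.002 0.109 0.   ]
307.5 253.5 77.7336196899414 [567.5 201.5 136. ]
223.2548065185547 86.55048370361328 50.001949310302734 [650.1 278.7 136. ]
```

View pics/w2.png

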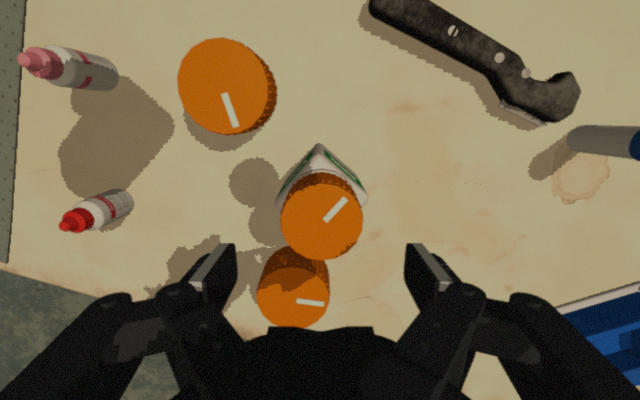

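The cap top is centred at about (322,217), between the open fingers at columns 235 and 405. The blob merged with the lid below it.

```bash
python3 -c "
from h import *
s,f=wrist()
print(onz(f,(322,217),136)); a,b=onz(f,(326,221),136),onz(f,(345,200),136); print(np.degrees(np.arctan2(*(b-a)[1::-1])))
print([onz(f,q,98).round(1) for q in((367,201),(319,145))])
goto([592,199.5,101])"
```

```text
[595.25569357 201.16348702 136.        ]
-20.86048748008832
[array([606. , 167.6,  98. ]), array([634.3, 216.9,  98. ])]
clock 2.6333 pos [590.7 199.4 169.6] rot [3.1415 0.0042 0.3354] q [ 0.32  0.41  1.69 -0.    1.04  1.56] F [ 0.2 -0.7  0.9] M [-0.05  0.01 -0.06] op 1.0
dp [0.038 0.008 1.715] rot [0.001 0.041 0.   ]
```

Emit:
play_rows:
  dp:
    - [0.09,0,0.5]
    - [0.09,0,1]
    - [0.09,0,1.5]
    - [0.09,0,1.7]
    - [0.09,0,1.7]
  rot:
    - [0,0,0]
    - [0,0,0]
    - [0,0,0]
    - [0,0,0]
    - [0,0,0]

```text
clock: 3.05
eef_pos: [595.8, 201.9, 103.6]
tcp_rot: [3.142, -0.0, 0.336]
contact_force: [-0.6, 0.6, 0.6]
opening: 1.0
grasp_force: 0.0
```

Emit:
play_rows:
  dp:
    - [0,0,0]
    - [0,0,0]
    - [0,0,0]
    - [0,0,0]
    - [0,0,0]
  rot:
    - [0,0,0]
    - [0,0,0]
    - [0,0,0]
    - [0,0,0]
    - [0,0,0]
  fingers: 0
  grip_force: 60

```text
clock: 3.47
eef_pos: [597.0, 202.4, 105.1]
tcp_rot: [3.141, -0.003, 0.337]
contact_force: [-0.3, -3.3, 7.4]
opening: 0.622
grasp_force: 61.4
```

Emit:
play_rows:
  dp:
    - [0,0,0]
    - [0,0,0]
    - [0,0,0]
    - [0,0,0]
    - [0,0,0]
  rot:
    - [0,0,0]
    - [0,0,0]
    - [0,0,0]
    - [0,0,0]
    - [0,0,0]

```text
clock: 3.88
eef_pos: [597.0, 202.4, 105.0]
tcp_rot: [3.141, -0.003, 0.337]
contact_force: [-1.2, -2.9, 8.3]
opening: 0.618
grasp_force: 61.4
```

```bash
python3 -c "
from h import *
goto([594,200,180])"
```

```text
clock 3.8833 pos [597.  202.4 105. ] rot [ 3.1408 -0.0033  0.3371] q [ 0.32  0.5   1.72 -0.    0.92  1.56] F [-1.2 -2.9  8.3] M [-0.48  0.11  0.09] op 0.618
dp [-0.084  0.032 -1.875] rot [ 0.008 -0.032 -0.   ]
```

Emit:
play_rows:
  dp:
    - [0,0,-0.4]
    - [0,0,-0.9]
    - [0,0,-1.5]
    - [0,0,-2.1]
    - [0,0,-2.4]
  rot:
    - [0,0,0]
    - [0,0,0]
    - [0,0,0]
    - [0,0,0]
    - [0,0,0]

```text
clock: 4.3
eef_pos: [596.7, 202.8, 202.3]
tcp_rot: [3.142, -0.004, 0.337]
contact_force: [1.7, -0.8, -3.1]
opening: 0.621
grasp_force: 64.9
```

```bash
python3 -c "
from h import *
goto([517,-160,200],.337-np.radians(27))"
```

```text
clock 4.3 pos [596.7 202.8 202.3] rot [ 3.1415 -0.004   0.3369] q [ 0.33  0.39  1.65 -0.    1.1   1.56] F [ 1.7 -0.8 -3.1] M [ 0.12 -0.19 -0.02] op 0.621
dp [-4.879  7.902  0.038] rot [-0.009 -0.038  4.499]
```

Emit:
play_rows:
  dp:
    - [-0.2,0.3,0]
    - [-0.6,0.9,0]
    - [-1.1,1.75,0]
    - [-1.6,2.55,0]
    - [-2.1,3.35,0]
  rot:
    - [0,0,0.3]
    - [0,0,0.8]
    - [0,0,1.3]
    - [0,0,1.8]
    - [0,0,2.3]

```text
clock: 4.72
eef_pos: [558.7, 46.2, 197.5]
tcp_rot: [3.141, 0.002, 0.093]
contact_force: [0.7, 0.1, -3.4]
opening: 0.619
grasp_force: 64.8
```

```bash
python3 -c "
from h import *
goto([525,-110,205],.337-np.radians(27))"
```

```text
clock 4.7167 pos [558.7  46.2 197.5] rot [3.1413e+00 1.8000e-03 9.2900e-02] q [ 0.08  0.29  1.8  -0.    1.05  1.56] F [ 0.7  0.1 -3.4] M [ 0.04 -0.06  0.01] op 0.619
dp [-1.201  3.809 -0.185] rot [0.005 0.017 2.169]
```

Emit:
play_rows:
  dp:
    - [-0.3,0.9,-0.1]
    - [-0.6,1.8,-0.2]
    - [-0.9,2.7,-0.2]
    - [-1.1,3.4,-0.2]
    - [-1.2,3.7,-0.2]
  rot:
    - [0,0,0.5]
    - [0,0,1.0]
    - [0,0,1.6]
    - [0,0,2.0]
    - [0,0,2.1]

```text
clock: 5.13
eef_pos: [524.7, -107.5, 205.7]
tcp_rot: [3.14, 0.002, -0.13]
contact_force: [0.8, -0.9, -3.1]
opening: 0.619
grasp_force: 64.9
```

Emit:
play_rows:
  dp:
    - [0,0,0]
    - [0,0,0]
  rot:
    - [0,0,0]
    - [0,0,0]

```text
clock: 5.3
eef_pos: [526.0, -104.2, 205.9]
tcp_rot: [-3.141, 0.001, -0.126]
contact_force: [0.2, -0.4, -2.9]
opening: 0.616
grasp_force: 64.9
```

```bash
python3 -c "
from h import *
import pickle
s,f=wrist(); pickle.dump((s,f),open('w3.pkl','wb')); cv2.imwrite('pics/w3.png',f['color'][:,:,::-1])
goto([516,-212,200])"
```

```text
clock 5.35 pos [ 526.4 -103.4  206. ] rot [-3.141e+00  9.000e-04 -1.246e-01] q [-0.2   0.24  1.85  0.    1.05  1.5 ] F [-0.2  0.4 -3.2] M [-0.06  0.1   0.  ] op 0.615
dp [0.078 2.726 0.149] rot [-0.006  0.009 -0.   ]
```

View pics/w3.png

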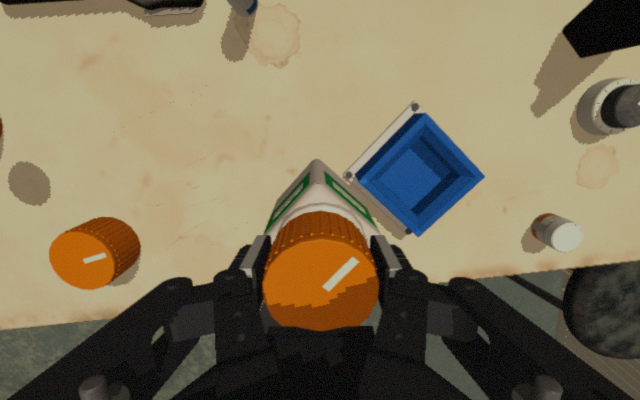

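The picture shows the held, upright bottle with its bar from (325,291) to (357,260). The block's top corners are at about (424,112), (484,176), (417,234) and (357,181).

```bash
python3 -c "
from h import *
import pickle
s,f=pickle.load(open('w3.pkl','rb'))
P=np.array([onz(f,q,44)[:2] for q in((424,112),(484,176),(417,234),(357,181))]);print(P.round(1),P.mean(0))
for i in range(4):
  d=P[(i+1)%4]-P[i];print(np.linalg.norm(d),np.degrees(np.arctan2(d[1],d[0]))%90)
print([onz(f,q,6)[:2].round(1) for q in((416,106),(349,176))])
a,b=onz(f,(325,291),237),onz(f,(357,260),237);print('bar',np.degrees(np.arctan2(*(b-a)[1::-1])))
# bottle shoulder far corner
print(onz(f,(317,160),206-5)[:2], onz(f,(320,270),237)[:2])
"
```

```text
[[ 585.9 -218.3]
 [ 510.1 -282.1]
 [ 450.3 -206.7]
 [ 522.  -143.1]] [ 517.07813461 -212.57657908]
99.07030901313041 40.07835639447279
96.17577876195068 38.39881760032205
95.80289779344804 41.603933829009996
98.68622042309529 40.35850525801196
[array([ 592.6, -222.7]), array([ 520.4, -137.9])]
bar -48.96360888507067
[ 573.2820685  -107.15177358] [ 530.20921992 -103.29186486]
```

Emit:
play_rows:
  dp:
    - [0,0.5,0]
    - [0.05,1.2,0]
    - [0.1,2.0,0]
    - [0.1,2.5,0.2]
    - [0.1,2.7,0.5]
  rot:
    - [0,0,0]
    - [0,0,0]
    - [0,0,0]
    - [0,0,0]
    - [0,0,0]

```text
clock: 5.77
eef_pos: [518.6, -212.8, 187.1]
tcp_rot: [3.14, -0.002, -0.123]
contact_force: [0.3, 0.8, -3.6]
opening: 0.619
grasp_force: 64.9
```

Emit:
play_rows:
  dp:
    - [0,0,0.0]
    - [0,0,0]
    - [0,0,0]
  rot:
    - [0,0,0]
    - [0,0,0]
    - [0,0,0]

```text
clock: 6.02
eef_pos: [517.6, -209.8, 186.4]
tcp_rot: [-3.141, 0.001, -0.123]
contact_force: [-0.1, -0.1, -2.3]
opening: 0.621
grasp_force: 64.9
```

```bash
python3 -c "
from h import *
goto([516.5,-212.5,116])"
```

```text
clock 6.0167 pos [ 517.6 -209.8  186.4] rot [-3.1407e+00  8.0000e-04 -1.2290e-01] q [-0.39  0.3   1.82  0.    1.02  1.31] F [-0.1 -0.1 -2.3] M [ 0.02 -0.04 -0.03] op 0.621
dp [-0.018  0.072  1.76 ] rot [-0.008  0.008 -0.   ]
```

Emit:
play_rows:
  dp:
    - [0,0.07,0.3]
    - [0,0.07,0.6]
    - [0,0.07,0.85]
    - [0,0.07,1.1]
    - [0,0.07,1.35]
  rot:
    - [0,0,0]
    - [0,0,0]
    - [0,0,0]
    - [0,0,0]
    - [0,0,0]

```text
clock: 6.43
eef_pos: [519.2, -214.9, 133.0]
tcp_rot: [3.14, -0.004, -0.124]
contact_force: [1.8, 0.1, -2.5]
opening: 0.619
grasp_force: 66.8
```

Emit:
play_rows:
  dp:
    - [0,0,0.1]
    - [0,0,0.2]
    - [0,0,0.3]
    - [0,0,0.4]
    - [0,0,0.4]
  rot:
    - [0,0,0]
    - [0,0,0]
    - [0,0,0]
    - [0,0,0]
    - [0,0,0]

```text
clock: 6.85
eef_pos: [517.1, -214.1, 116.1]
tcp_rot: [-3.141, 0.0, -0.124]
contact_force: [0.2, -0.4, -1.0]
opening: 0.614
grasp_force: 67.0
```

```bash
python3 -c "
from h import *
goto([516.5,-212.5,115])"
```

```text
clock 6.85 pos [ 517.1 -214.1  116.1] rot [-3.1414e+00  3.0000e-04 -1.2410e-01] q [-0.4   0.39  1.87  0.    0.88  1.3 ] F [ 0.2 -0.4 -1. ] M [-0.   -0.05 -0.  ] op 0.614
dp [-0.02  -0.038  0.027] rot [-0.002  0.003 -0.   ]
```

Emit:
play_rows:
  dp:
    - [0,0,0.04]
    - [0,0,0.07]
    - [0,0,0.07]
  rot:
    - [0,0,0]
    - [0,0,0]
    - [0,0,0]
  grip_force: 80

```text
clock: 7.1
eef_pos: [518.6, -214.3, 115.4]
tcp_rot: [-3.142, -0.003, -0.124]
contact_force: [0.0, 2.9, 8.7]
opening: 0.615
grasp_force: 84.1
```

```bash
python3 -c "
from h import *
goto([516.5,-212.5,115])
s,f=wrist(); cv2.imwrite('pics/w4.png',f['color'][:,:,::-1])"
```

```text
clock 7.1 pos [ 518.6 -214.3  115.4] rot [-3.1415e+00 -2.8000e-03 -1.2440e-01] q [-0.39  0.39  1.87  0.    0.87  1.3 ] F [0.  2.9 8.7] M [ 0.42  0.1  -0.04] op 0.615
dp [-0.057 -0.037  0.009] rot [-0.001 -0.027  0.   ]
```

View pics/w4.png

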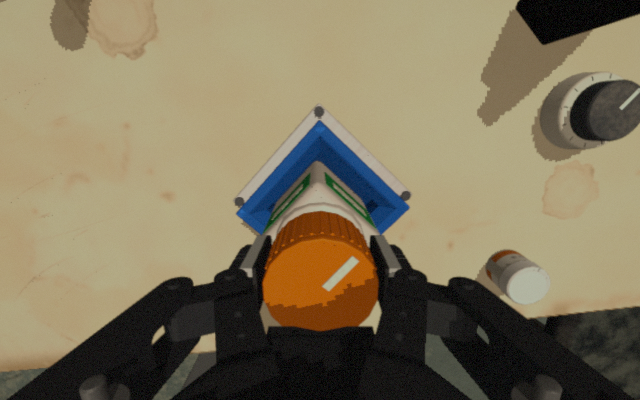

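Emit:
play_rows:
  dp:
    - [0,0,0]
    - [0,0,0]
    - [0,0,0]
    - [0,0,0]
    - [0,0,0]
  rot:
    - [0,0,-0.4]
    - [0,0,-1]
    - [0,0,-1.6]
    - [0,0,-2.3]
    - [0,0,-3]

```text
clock: 7.57
eef_pos: [518.5, -213.8, 115.6]
tcp_rot: [3.142, -0.003, 0.193]
contact_force: [0.0, 7.3, 12.8]
opening: 0.614
grasp_force: 84.1
```

Emit:
play_rows:
  dp:
    - [0,0,0]
    - [0,0,0]
    - [0,0,0]
    - [0,0,0]
    - [0,0,0]
  rot:
    - [0,0,-0.6]
    - [0,0,-1.2]
    - [0,0,-1.8]
    - [0,0,-2.4]
    - [0,0,-3]

```text
clock: 7.98
eef_pos: [518.5, -213.6, 115.9]
tcp_rot: [3.141, -0.003, 0.506]
contact_force: [-0.5, 7.8, 15.5]
opening: 0.618
grasp_force: 84.6
```

```bash
python3 -c "
from h import *
goto([516.5,-212.5,115])"
```

```text
clock 7.9833 pos [ 518.5 -213.6  115.9] rot [ 3.141e+00 -2.900e-03  5.061e-01] q [-0.39  0.39  1.87  0.    0.88  0.67] F [-0.5  7.8 15.5] M [ 1.17  0.34 -0.42] op 0.618
dp [-0.03  -0.048  0.022] rot [ 0.006 -0.028 -0.   ]
```

Emit:
play_rows:
  dp:
    - [0,0,-0.02]
    - [0,0,-0.03]
    - [0,0,-0.03]
    - [0,0,-0.03]
    - [0,0,-0.03]
  rot:
    - [0,0,-0.6]
    - [0,0,-1.2]
    - [0,0,-1.8]
    - [0,0,-2.4]
    - [0,0,-3]

```text
clock: 8.4
eef_pos: [517.7, -213.9, 115.9]
tcp_rot: [3.141, -0.001, 0.821]
contact_force: [-0.3, 3.8, 5.0]
opening: 0.61
grasp_force: 84.0
```

Emit:
play_rows:
  dp:
    - [0,0,0]
    - [0,0,0]
    - [0,0,0]
    - [0,0,0]
    - [0,0,0]
  rot:
    - [0,0,-0.6]
    - [0,0,-1.2]
    - [0,0,-1.8]
    - [0,0,-2.4]
    - [0,0,-2.8]

```text
clock: 8.82
eef_pos: [517.6, -213.8, 116.0]
tcp_rot: [3.141, -0.001, 1.114]
contact_force: [-0.6, 3.7, 6.2]
opening: 0.616
grasp_force: 84.1
```

Emit:
play_rows:
  dp:
    - [0,0,0]
    - [0,0,0]
    - [0,0,0]
  rot:
    - [0,0,0]
    - [0,0,0]
    - [0,0,0]

```text
clock: 9.07
eef_pos: [517.7, -213.8, 116.0]
tcp_rot: [3.141, -0.001, 1.111]
contact_force: [-0.8, 3.5, 6.6]
opening: 0.613
grasp_force: 84.3
```

```bash
python3 -c "
from h import *
import pickle
goto([516.5,-212.5,115])
s,f=wrist(); pickle.dump((s,f),open('w5.pkl','wb'));cv2.imwrite('pics/w5.png',f['color'][:,:,::-1])"
```

```text
clock 9.0667 pos [ 517.7 -213.8  116. ] rot [ 3.1407e+00 -9.0000e-04  1.1112e+00] q [-0.39  0.39  1.87  0.    0.88  0.06] F [-0.8  3.5  6.6] M [ 0.57  0.13 -0.11] op 0.613
dp [ 0.017 -0.041  0.026] rot [ 0.008 -0.009 -0.   ]
```

View pics/w5.png

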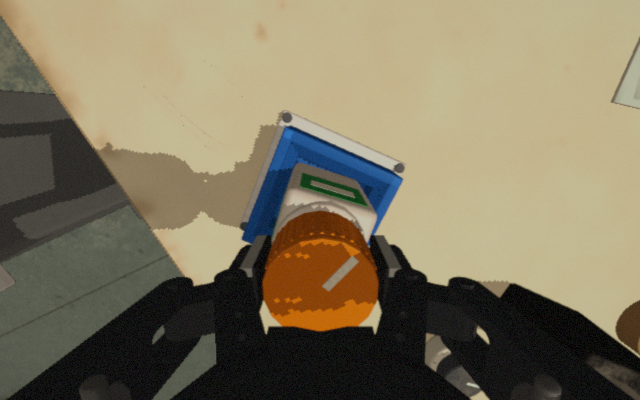

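The bar has kept its place in the gripper, from (325,290) to (357,259), so the cap hasn't slipped. The bottle's green label spans (302,174) to (368,203), and the block's top edge runs from (288,128) to (403,180).

```bash
python3 -c "
from h import *
import pickle
s,f=pickle.load(open('w5.pkl','rb'))
c=max(blobs(f['color'],(45,100,30),(90,255,255),60),key=cv2.contourArea)
print(cv2.approxPolyDP(cv2.convexHull(c),3,True)[:,0].tolist())
ang=lambda a,b,z:np.degrees(np.arctan2(*(onz(f,b,z)-onz(f,a,z))[1::-1]))
Q=cv2.approxPolyDP(cv2.convexHull(c),3,True)[:,0].astype(float)
for i in range(len(Q)): print(Q[i],ang(Q[i],Q[(i+1)%len(Q)],80),np.linalg.norm(Q[i]-Q[(i+1)%len(Q)]))
print('block',ang((288,128),(403,180),44)%90,'plate',ang((287,117),(400,168),6)%90,'bar',ang((325,290),(357,259),147))
"
```

```text
[[302, 174], [353, 188], [366, 206], [300, 186]]
[302. 174.] -42.00887369514073 52.88667128870941
[353. 188.] -80.08990729718515 22.20360331117452
[366. 206.] 136.24160206405514 68.96375859826666
[300. 186.] 53.36079323501404 12.165525060596439
block 39.64469787630866 plate 39.89580802017795 bar 21.8187637072459
```

The relative turn is about 64° (bar +22°, bottle about -42°), which is inside the free range, so I'll lift slowly now.

Emit:
play_rows:
  dp:
    - [0,0,-0.05]
    - [0,0,-0.1]
    - [0,0,-0.15]
    - [0,0,-0.2]
    - [0,0,-0.25]
  rot:
    - [0,0,0]
    - [0,0,0]
    - [0,0,0]
    - [0,0,0]
    - [0,0,0]

```text
clock: 9.53
eef_pos: [517.2, -214.3, 125.3]
tcp_rot: [3.142, 0.0, 1.112]
contact_force: [-0.4, 0.4, -0.5]
opening: 0.616
grasp_force: 84.0
```

```bash
python3 -c "
from h import *
goto([516.5,-212.5,170])"
```

```text
clock 9.5333 pos [ 517.2 -214.3  125.3] rot [3.1415 0.     1.1118] q [-0.4   0.38  1.87 -0.    0.9   0.06] F [-0.4  0.4 -0.5] M [ 0.13 -0.   -0.01] op 0.616
dp [ 0.032 -0.035 -1.118] rot [0.001 0.    0.   ]
```

Emit:
play_rows:
  dp:
    - [0,0,-0.15]
    - [0,0,-0.35]
    - [0,0,-0.6]
    - [0,0,-0.85]
    - [0,0,-1.1]
  rot:
    - [0,0,0]
    - [0,0,0]
    - [0,0,0]
    - [0,0,0]
    - [0,0,0]

```text
clock: 9.95
eef_pos: [517.5, -214.4, 170.5]
tcp_rot: [3.141, 0.0, 1.112]
contact_force: [0.6, -0.6, 0.1]
opening: 0.615
grasp_force: 84.1
```

Emit:
play_rows:
  dp:
    - [0,0,0]
    - [0,0,0]
    - [0,0,0]
    - [0,0,0]
    - [0,0,0]
  rot:
    - [0,0,0]
    - [0,0,0]
    - [0,0,0]
    - [0,0,0]
    - [0,0,0]

```text
clock: 10.37
eef_pos: [516.8, -214.1, 168.5]
tcp_rot: [-3.141, 0.0, 1.112]
contact_force: [-0.1, -1.0, 0.3]
opening: 0.613
grasp_force: 84.1
```

```bash
python3 -c "
from h import *
goto([517,-214,170])
from rig import optics
s,f=wrist(); g=optics.grab_frame('scene')
a=f['color'][80:360,120:520]; b=cv2.resize(g['color'][140:260,310:450],None,fx=2.5,fy=2.5)
h=300;a=cv2.resize(a,(400,300)); cv2.imwrite('pics/w6.png',np.hstack([a,b])[:,:,::-1])"
```

```text
clock 10.3667 pos [ 516.8 -214.1  168.5] rot [-3.1406e+00  1.0000e-04  1.1117e+00] q [-0.4   0.32  1.83  0.    0.99  0.06] F [-0.1 -1.   0.3] M [0.06 0.02 0.01] op 0.613
dp [ 0.004  0.003 -0.038] rot [-0.01  0.   -0.  ]
```

View pics/w6.png

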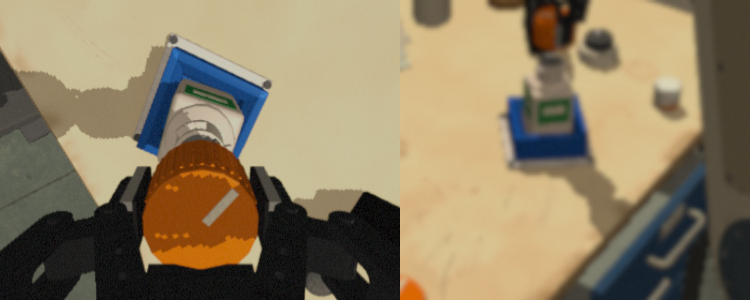

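The cap is held level above the open neck, and the bottle is standing in the block (neck at about (552,70) in the right-hand crop). I'll trim the height by 1.5 mm and hand in.

Emit:
play_rows:
  dp:
    - [0,0,-0.04]
    - [0,0,-0.04]
    - [0,0,-0.04]
    - [0,0,-0.04]
    - [0,0,-0.04]
  rot:
    - [0,0,0]
    - [0,0,0]
    - [0,0,0]
    - [0,0,0]
    - [0,0,0]

```text
clock: 10.88
eef_pos: [517.2, -214.2, 170.6]
tcp_rot: [-3.142, 0.0, 1.112]
contact_force: [-0.6, 0.2, 0.4]
opening: 0.613
grasp_force: 84.1
```

```bash
python3 -c "
from rig import r
print(r.sign_off())"
```

```text
the job is handed in; nothing more can be done
None
```

I've handed in the job, with no verdict returned: the bottle is standing fully down in the block, and its cap, turned about 64° relative to the bottle and lifted straight off, is held level about 3 cm above the mouth.

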